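# Hang the label holder on the shelf rail and press it home behind the lip

## Task

Lift the aluminium label holder by its top fin and drape it over the steel rail along the front of the little wooden shelf, label towards you, on the open part of the rail to the right of the steel lip. Then slide it left along the rail so that its tongue goes behind the lip, push it fully home against the spring stop, and finish while still holding it pressed home there (do not let go: the spring would push it back out). Leave the pot and the bottle on the shelf and the steel block where they are.

Things in the scene. Friction and masses are not known exactly. Their poses are not given: they have to be found in the camera images.
- holder_grip (a point): Point in the grip fin of the loose aluminium label holder: 52 mm above its feet, on its centre line, 17 mm above the U's top face, 11 mm below the fin's top. The fin is 10 mm thick (x) and 30 mm wide (y). Axes: z up, -x the face with the white card, y along the U, tongue at the +y end. Seated on the rail, this point is 27 mm above the rail's axis.
- holder: The label holder (about 60 to 130 g), standing on the bench top on two legs: an upside-down U, 26 mm (x) by 56 mm (y), 35 mm high, open below from end to end along y. Legs 4 mm thick, 18 mm clear between them, inner roof 30 mm above the feet; fin on top up to 63 mm. Origin between the feet, under the fin; axes as holder_grip.
- tongue_tip (a point): Middle of the end face of the holder's tongue: the card-side leg carries on 34 mm beyond the U's end as a flat tongue 4 mm thick (x) and 22 mm high. In the holder's axes this point is 11 mm to -x, 62 mm to +y and 39 mm below holder_grip.
- rack: Fixed small wooden shelf with a steel rail in front, 284 mm wide, 85 mm high. Origin on the bench top straight below the rail's middle. Axes: z up, +y left along the rail, +x away from the robot. End cheeks 12 mm thick, 85 mm high, x from -19 to 130 mm, inner faces at y=-130 and +130 mm. Shelf board behind the rail from x=30 mm on, top at z=35 mm.
- rail_mid (a point): Middle of the round steel rail, on its axis: x=0, y=0, z=75 mm in the rack's frame, same axes. The rail is 10 mm thick and runs along y from cheek to cheek (y=-130 to +130 mm).
- lip_mouth (a point): Middle of the 11 mm gap between rail and lip, where the straight lip begins: x=-10.5, y=94, z=66 mm in the rack's frame, same axes. The lip is a 3 mm steel strip in front of the rail's left end, z=52 to 80 mm, inner face at x=-16 mm from y=94 mm to the left cheek; its mouth is flared towards the robot from y=94 to 84 mm. The tongue passes between lip and rail.
- spring_stop (a joint): Travel in m of the sprung rubber pad in the gap behind the lip: 0 = untouched (pad face at y=114 mm in the rack's frame), 0.010 = pushed fully home towards +y, where it stops hard. It starts to give at about 1.5 N and needs about 6.5 N to be fully home; it springs back when let go. The tongue's end presses on it.
- pot: Small red and white round polish pot, 58 mm wide, 50 mm high, standing on the shelf board; origin under its middle. A bystander.
- bottle: Small lacquer bottle with a tall white cap, 31 mm wide, 79 mm high, standing on the shelf board; origin under its middle. A bystander.
- block: Steel bench block, 64x64x20 mm, lying on the dark mouse mat right of the work; origin under its middle. A bystander.
There are look-alikes about, which are no part of the job. What is shaped like the holder but green or purple is not meant.

How it is judged:
On the way, in this order (a step that is already met when the one before it is completed fails the run):
1. the holder straddles the rail on its open part, down on it, tongue still clear of the lip, spring stop untouched (z of holder_grip in the frame of rack between 0.098 and 0.108 m and x of holder_grip in the frame of rack between -0.008 and 0.008 m and angle between holder_grip's own z axis and vertical below 0.12 rad and angle between the y axis of holder_grip and the y axis of rack, either way round below 0.15 rad and y of tongue_tip in the frame of rack between -0.075 and 0.084 m and value of joint spring_stop below 0.001 m), for 0.2 s.
2. the tongue has slid in behind the lip (z of holder_grip in the frame of rack between 0.098 and 0.108 m and x of holder_grip in the frame of rack between -0.008 and 0.008 m and angle between holder_grip's own z axis and vertical below 0.12 rad and angle between the y axis of holder_grip and the y axis of rack, either way round below 0.15 rad and y of tongue_tip in the frame of rack above 0.1 m and x of tongue_tip in the frame of rack above -0.017 m), for 0.05 s.
At the end, for the whole second after the job is handed in: Holder astride the rail (height within 5 mm, sideways 8 mm, upright within 0.12 rad, in line within 0.15 rad), tongue behind the lip, spring stop pushed in by more than 6 of its 10 mm, more than 2 N on the shelf, fingers still pressing on the still holder (z of holder_grip in the frame of rack between 0.098 and 0.108 m and x of holder_grip in the frame of rack between -0.008 and 0.008 m and angle between holder_grip's own z axis and vertical below 0.12 rad and angle between the y axis of holder_grip and the y axis of rack, either way round below 0.15 rad and y of tongue_tip in the frame of rack above 0.1175 m and x of tongue_tip in the frame of rack above -0.017 m and value of joint spring_stop above 0.006 m and contact force between the fingers and holder above 1 N and contact force between holder and rack above 2 N and linear speed of holder below 0.02 m/s); the arm keeps its last pose, push and grip.
It fails at once if the polish pot is moved by more than 30 mm or tipped (distance of pot from where it was at the start of the episode above 0.03 m or angle between pot's own z axis and vertical above 0.4 rad).
It fails at once if the lacquer bottle is moved by more than 30 mm or tipped (distance of bottle from where it was at the start of the episode above 0.03 m or angle between bottle's own z axis and vertical above 0.4 rad).
It fails at once if the steel block is moved by more than 30 mm or tipped (distance of block from where it was at the start of the episode above 0.03 m or angle between block's own z axis and vertical above 0.4 rad).
It also fails if it takes over 45 s, if anything falls off the work surface, if the arm or the gripper's body presses on something with over 40 N, if the wrist force passes 120 N, or if a joint passes its speed limit or range.

## Robot

A 6-joint arm with a two-finger parallel gripper is mounted at the origin on a cart in front of the work surface, level with it; the furniture and walls round the work are solid. World frame = base frame: x ahead of the robot, y to its left, z up, the work surface at z = 0. Lengths are in m, angles in rad, forces in N, time in s.
With the tool pointing down it reaches from about 0.375 to 0.9 m from the base axis. Payload 3.1 kg.
Tool frame: the origin (TCP) lies at the very end of the fingers, on their centre line; the grasp point (between the pads) lies 19 mm behind it; z points along the fingers, y is the direction in which the jaws open and shut (so a half turn about z gives the same grasp; the last joint's range is limited). The gripper opens to 85 mm and grips with 20 to 120 N. Pads are 22 mm wide; open, the fingers measure 114 mm over their backs; the gripper's body (76 mm by 85 mm) begins 54 mm behind the grasp point. The pads swing forward as they close: fully open they stand 13 mm farther back than shut.
Start: joints at [0.99, 0.527, 1.433, -0, 1.181, -0.178], TCP at [0.245, 0.575, 0.231] pointing down, gripper open.
Joint ranges: [-3.08, 3.08], [-0.75, 2.2], [0.22, 2.44], [-1.43, 4.57], [0, 2.65], [-2.85, 2.85]. Speed limits (rad/s): [2.79, 2.79, 3.14, 3.14, 3.14, 3.14].

## Interface

Orientations are given as a unit quaternion [x, y, z, w].
In Python, from station import manip gives the robot as it stands. The module is installed in compiled form; this text tells all that it offers.
- The arm moves only by the tool send_rows, never from a script. Its argument "commands" is a list of rows, each an object with "delta_pos": the shift along the world's x, y, z in cm, a list of three; "yaw": the turn about the world's z in rad. A call has 1 to 10 rows; each row shifts and turns the pose as measured when the row begins; what a row does not reach is not made up. A row lasts 1/8 s, in which the tool goes at most 62.5 mm and 10.7 degrees, less where a joint would pass 70% of its speed; a pose out of reach is approached as far as the arm can. A call is refused whole if a number of a shift passes 6.25 or a number of a turn 0.188, either way. A call with a gripper value outside its range is refused whole. "grip" is the closure, from -1 (fully open) to 1 (shut), set as the call begins (left out, the last holds). The fingers move at their own pace and stop on an object; "force" is the grip in N (left out, the last holds). Time passes only in rows, so rows that do not move let the fingers close. It gives the time, the measured TCP pose, the force and the opening at its end, in the units of the state.
- manip.sense(): the state, without advancing time (a new reading comes with each control period).
- manip.snapshot(name): name is "scene" or "top" or "wrist"; returns the picture (420x560x3 uint8, blue, green, red); there is no depth.
- manip.get_calibration(name): a dict with "fx", "fy", "cx", "cy" (pixels), "world_to_cam" (4x4, takes a point from world to camera coordinates); the wrist camera has in their place "mount" (4x4, takes a point from camera to tool coordinates, whose origin is the TCP and whose axes are the flange's). Camera axes: x right, y down, z forward; pixel columns grow to the right and rows downward; lengths in m; the calibration is good to about 2 mm. A picture is of the moment at which its call begins: read the wrist's pose just before it. get_calibration takes no time and is no camera call.
- manip.sign_off(): hands the job in, once; it reports no verdict.
The state is a dict: "t": time; "q": joint angles; "qd": joint speeds; "tau": joint torques, N m; "tcp_pos": TCP position; "tool_rot": TCP orientation; "force": force on the tool from outside, world axes, zero at the start; "ft_torque": the same for the moment, N m; "finger_gap": opening from 0.0 (shut) to 1.0 (fully open).
Only numpy, scipy, OpenCV 4.12 (cv2) and the standard library are available. Lean on these libraries where they do the work, as an engineer would, in place of code of your own. Each camera call takes 0.05 s, during which the arm holds its last target. There are 200 camera calls.

## Working session

There is one attempt and no reset: what is moved stays moved. The work goes in short steps, Python scripts to look and compute and a tool call to move; the robot and the scene stay as the last step left them, time stands still between calls to the robot, and variables do not carry over. Pictures are saved under pics/ and viewed, about 8 in all and at most 12, crops included, and the job is handed in when it is done.

Besides the shell and the picture viewer there is one more tool, called after "Request:" by a JSON object that holds its "op" and its "data", one argument or row to a line. send_rows: Moves the arm, as the interface text tells. Its arguments: {"type":"object","properties":{"commands":{"type":"array","items":{"type":"object","properties":{"delta_pos":{"type":"array","items":{"type":"number"}},"yaw":{"type":"number"}}}},"grip":{"type":"number"},"force":{"type":"number"}},"required":["commands"]}

```bash
mkdir -p pics
cat > h.py <<'E'
import numpy as np, cv2
from station import manip
from scipy.spatial.transform import Rotation as R
def ray(name,uv,T=None):
    c=manip.get_calibration(name)
    d=np.array([(uv[0]-c['cx'])/c['fx'],(uv[1]-c['cy'])/c['fy'],1])
    if 'world_to_cam' in c: M=np.linalg.inv(np.array(c['world_to_cam']))
    else:
        s=T or manip.sense(); W=np.eye(4);W[:3,:3]=R.from_quat(s['tool_rot']).as_matrix();W[:3,3]=s['tcp_pos'];M=W@np.array(c['mount'])
    return M[:3,3],M[:3,:3]@d
def atz(name,uv,z,T=None):
    o,d=ray(name,uv,T); return o+d*(z-o[2])/d[2]
def proj(name,p,T=None):
    c=manip.get_calibration(name)
    if 'world_to_cam' in c: M=np.array(c['world_to_cam'])
    else:
        s=T or manip.sense(); W=np.eye(4);W[:3,:3]=R.from_quat(s['tool_rot']).as_matrix();W[:3,3]=s['tcp_pos'];M=np.linalg.inv(W@np.array(c['mount']))
    q=M@np.append(p,1); return np.array([q[0]/q[2]*c['fx']+c['cx'],q[1]/q[2]*c['fy']+c['cy']])
E
python3 - <<'E'
from h import *
s=manip.sense();print(s)
a=manip.snapshot('scene');b=manip.snapshot('top')
cv2.imwrite('pics/scene0.png',a);cv2.imwrite('pics/top0.png',b)
for n in('scene','top'):
    o,d=ray(n,(280,210));print(n,o,d)
E
```

```text
{'t': 0.0, 'q': array([ 9.89510317e-01,  5.28460656e-01,  1.43392215e+00,  2.78315189e-05,
        1.18138505e+00, -1.78502441e-01]), 'qd': array([-0.00056169, -0.00081893,  0.00144269,  0.00039688,  0.00077579,
       -0.00234987]), 'tau': array([-5.52584497e-04, -4.42347658e+01, -1.78025597e+01, -2.52061645e-04,
        8.31035664e-03,  2.63984461e-06]), 'tcp_pos': array([0.24455278, 0.5743851 , 0.23033069]), 'tool_rot': array([ 2.00038251e-01,  9.79787485e-01, -1.00528792e-03, -4.15257544e-04]), 'force': array([ 0.15336406, -0.56011549, -0.19299514]), 'ft_torque': array([0.0316781 , 0.02112646, 0.06641841]), 'finger_gap': 0.997948244317423}
scene [ 0.19140193 -0.74492694  0.59189372] [ 0.34617016  0.77773754 -0.52492095]
top [0.39553898 0.05901841 1.41192551] [ 0.134068    0.0104467  -0.99092194]
```

View pics/scene0.png

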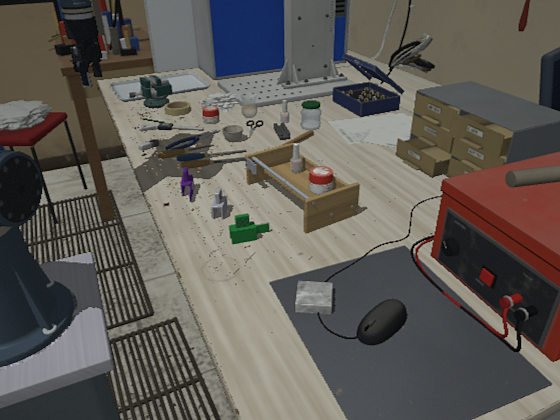

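View pics/top0.png

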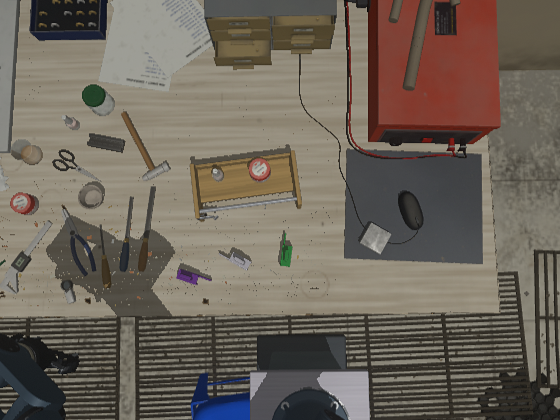

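Three U-shaped candidates: purple (top 190,274; scene 187,183), silver (top 237,259; scene 219,205) and green (top 286,250; scene 243,230). Only the silver one is aluminium, so it should be the holder. I'll confirm that in one enlarged crop, which also covers the rack.

Run:
```python
from h import *
a=cv2.imread('pics/top0.png');b=cv2.imread('pics/scene0.png')
r=lambda im,x,y,w,h,W,H:cv2.resize(im[y:y+h,x:x+w],(W,H),interpolation=cv2.INTER_CUBIC)
A=r(a,180,140,130,140,520,560)   # x4
B=r(b,200,180,40,50,280,350) # x7
out=np.zeros((560,800,3),np.uint8);out[:,:520]=A;out[:350,520:]=B
cv2.imwrite('pics/c1.png',out)
```

```text
(no output)
```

View pics/c1.png

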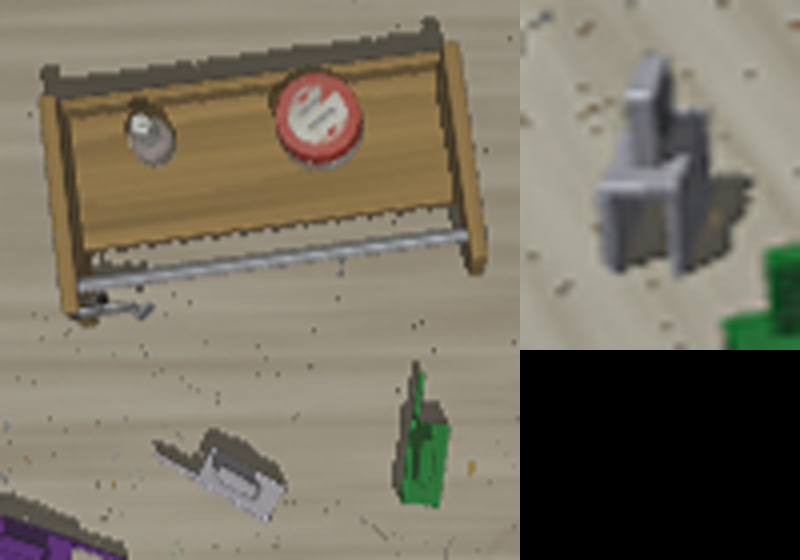

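The crop confirms the silver part: aluminium, upside-down U, fin, tongue pointing left (tip at crop 155,443). The rail runs from crop (80,286) to (463,237). Next I'll compute the poses.

Run:
```python
from h import *
f=lambda u,v,z:atz('top',(180+u/4-.4,140+v/4-.4),z)
L=f(80,286,.075);Rr=f(463,237,.075);print('rail',L,Rr,np.linalg.norm(L-Rr),(L+Rr)/2,'yaw',np.arctan2(-(L-Rr)[0],(L-Rr)[1]))
for p in [(205,460),(285,486),(267,520),(200,480),(240,478)]:print(p,f(*p,.035))
print('fin',f(239,477,.063)); print('tip',f(155,443,.024))
```

```text
rail [0.57603054 0.28682976 0.075     ] [0.60584581 0.03198839 0.075     ] 0.2565795733139937 [0.59093818 0.15940907 0.075     ] yaw 0.11646596995245632
(205, 460) [0.46176325 0.20766679 0.035     ]
(285, 486) [0.44370276 0.15359878 0.035     ]
(267, 520) [0.42105359 0.16578162 0.035     ]
(200, 480) [0.44833587 0.2110111  0.035     ]
(240, 478) [0.44939598 0.18397999 0.035     ]
fin [0.44896638 0.18210107 0.063     ]
tip [0.47422383 0.24304752 0.024     ]
```

Request:
{"op": "send_rows", "data": {
  "commands": [
    {"delta_pos": [2.0,-3.9,0],"yaw": -0.17},
    {"delta_pos": [2.0,-3.9,0],"yaw": -0.17},
    {"delta_pos": [2.0,-3.9,0],"yaw": -0.17},
    {"delta_pos": [2.0,-3.9,0],"yaw": -0.17},
    {"delta_pos": [2.0,-3.9,0],"yaw": -0.17},
    {"delta_pos": [2.0,-3.9,0],"yaw": -0.17},
    {"delta_pos": [2.0,-3.9,0],"yaw": -0.17},
    {"delta_pos": [2.0,-3.9,0],"yaw": -0.17},
    {"delta_pos": [2.0,-3.9,0],"yaw": -0.17},
    {"delta_pos": [2.0,-3.9,0],"yaw": -0.17}
  ]
}}

```text
t: 1.35
tcp_pos: [0.446, 0.1737, 0.2269]
tool_rot: [0.88, 0.475, -0.002, -0.002]
force: [-0.3, 1.5, -0.6]
finger_gap: 1.001
```

```bash
cat >> h.py <<'E'
def st():
    s=manip.sense();M=R.from_quat(s['tool_rot']).as_matrix()
    print('t',round(s['t'],2),'tcp',s['tcp_pos'].round(4),'jaw',round(np.arctan2(M[1,1],M[0,1]),3),'zt',M[:,2].round(3),'F',s['force'].round(1),'T',s['ft_torque'].round(2),'gap',round(s['finger_gap'],3));return s
def snap(n,name):
    s=st();im=manip.snapshot(n);cv2.imwrite('pics/'+name+'.png',im)
    np.save('pics/'+name+'.npy',s,allow_pickle=True);return im,s
E
python3 - <<'E'
from h import *
im,s=snap('wrist','w1')
print(manip.get_calibration('wrist'))
for p in [(.449,.182,.063),(.474,.243,.024)]:print(proj('wrist',p,s))
E
```

```text
t 1.35 tcp [0.446  0.1737 0.2269] jaw -0.581 zt [-0.006  0.002 -1.   ] F [-0.3  1.5 -0.6] T [-0.03 -0.03  0.04] gap 1.001
{'fx': 312.28189725318896, 'fy': 312.28189725318896, 'cx': 280.7678650727561, 'cy': 209.12326908956126, 'mount': array([[-2.23408820e-05, -9.44703817e-01, -3.27924836e-01,
         8.53736362e-02],
       [ 9.99999713e-01, -2.69489342e-04,  7.08231609e-04,
        -5.75823141e-04],
       [-7.57441353e-04, -3.27924726e-01,  9.44703552e-01,
        -1.41440991e-01],
       [ 0.00000000e+00,  0.00000000e+00,  0.00000000e+00,
         1.00000000e+00]])}
[280.01386485 181.45119994]
[268.26820544 112.5940253 ]
```

View pics/w1.png

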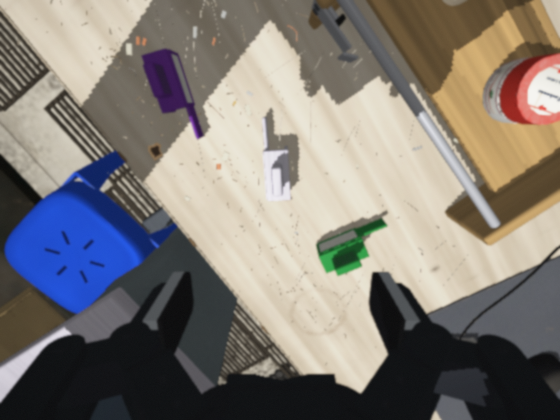

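The wrist view shows the holder upright at about (277,175), with the tongue up to (266,118) and the fin at about (276,182). The rail's right end is at (496,224). An enlarged crop will give precise corners.

Run:
```python
import cv2,numpy as np
a=cv2.imread('pics/w1.png')
A=cv2.resize(a[105:215,245:315],(382,600),interpolation=cv2.INTER_CUBIC)
B=cv2.resize(a[0:240,300:510],(418,478),interpolation=cv2.INTER_CUBIC)
o=np.zeros((600,800,3),np.uint8);o[:,:382]=A;o[:478,382:]=B
cv2.imwrite('pics/c2.png',o)
```

```text
(no output)
```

View pics/c2.png

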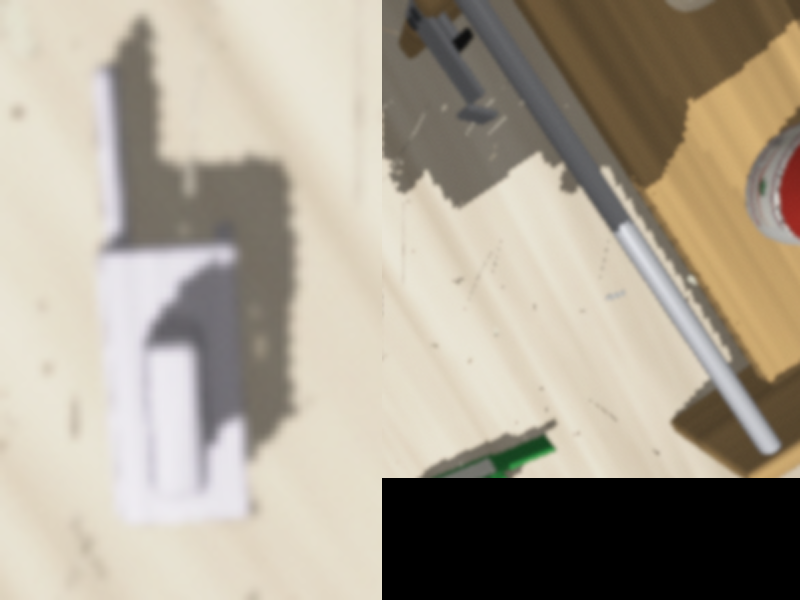

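Run:
```python
from h import *
from scipy.optimize import least_squares
s=np.load('pics/w1.npy',allow_pickle=True).item()
k=382/70
pts=[((103,250),(-13,28,35)),((238,247),(13,28,35)),((122,522),(-13,-28,35)),((248,517),(13,-28,35)),((97,68),(-13,62,24)),((112,68),(-9,62,24)),((181,418),(0,0,63))]
uv=np.array([(245+p[0]/k-.4,105+p[1]/k-.4) for p,_ in pts]);m=np.array([q for _,q in pts])/1e3
def P(v,m):
    c,sn=np.cos(v[2]),np.sin(v[2]);return np.array([v[0]+c*m[0]-sn*m[1],v[1]+sn*m[0]+c*m[1],m[2]])
f=lambda v:np.ravel([proj('wrist',P(v,q),s) for q in m]-uv)
r=least_squares(f,[.449,.182,-.53]);print(r.x,r.fun.reshape(-1,2).round(1))
k=418/210
g=lambda u,v:atz('wrist',(300+(u-382)/k-.25,v/k-.25),.075,s)
A=g(766,445);B=g(618,228);C=g(472,2)
for X in(A,B,C):print(X)
print('yaw',np.arctan2(-(C-A)[0],(C-A)[1]),np.arctan2(-(B-A)[0],(B-A)[1]))
th=np.arctan2(-(C-A)[0],(C-A)[1])
print('mid',A+.13*np.array([-np.sin(th),np.cos(th),0]))
```

```text
[ 0.44608101  0.18315678 -0.52818912] [[ 0.2  0.1]
 [-0.1 -0.6]
 [ 0.3  0.5]
 [ 0.4  0.3]
 [-0.4 -0.4]
 [ 0.6 -0.6]
 [-0.8  0.9]]
[0.60599381 0.03093534 0.075     ]
[0.58858409 0.16814828 0.075     ]
[0.57681644 0.28074958 0.075     ]
yaw 0.11626947917784755 0.1262067043136531
mid [0.59091281 0.16005762 0.075     ]
```

Request:
{"op": "send_rows", "data": {
  "commands": [
    {"delta_pos": [0,0.5,-2],"yaw": 0.053},
    {"delta_pos": [0,0.4,-3],"yaw": 0},
    {"delta_pos": [0,0,-3],"yaw": 0},
    {"delta_pos": [0,0,-2],"yaw": 0},
    {"delta_pos": [0,0,-1],"yaw": 0},
    {"delta_pos": [0,0,0],"yaw": 0}
  ],
  "grip": 0.0
}}

```text
t: 2.15
tcp_pos: [0.4504, 0.1772, 0.1137]
tool_rot: [0.869, 0.495, -0.001, 0.0]
force: [-0.7, -1.1, -0.9]
finger_gap: 0.496
```

Run:
```python
from h import *
st()
```

```text
t 2.15 tcp [0.4504 0.1772 0.1137] jaw -0.536 zt [-0.001 -0.001 -1.   ] F [-0.7 -1.1 -0.9] T [-0.02 -0.05 -0.02] gap 0.496
```

Request:
{"op": "send_rows", "data": {
  "commands": [
    {"delta_pos": [-0.4,0.6,-1],"yaw": 0.008},
    {"delta_pos": [0,0,-2.5],"yaw": 0},
    {"delta_pos": [0,0,-2],"yaw": 0},
    {"delta_pos": [0,0,0],"yaw": 0}
  ]
}}

```text
t: 2.65
tcp_pos: [0.4477, 0.185, 0.0592]
tool_rot: [0.867, 0.499, 0.002, 0.001]
force: [-0.1, -0.5, 0.1]
finger_gap: 0.5
```

Run:
```python
from h import *
im,s=snap('wrist','w2')
for m in [(0,0,63),(-13,28,35),(13,28,35),(-11,62,24)]:
    c,sn=np.cos(-.528),np.sin(-.528);x,y,z=np.array(m)/1e3
    p=proj('wrist',(.4461+c*x-sn*y,.1832+sn*x+c*y,z),s);print(m,p)
    cv2.circle(im,tuple(int(round(i)) for i in p),3,(0,0,255),1)
cv2.imwrite('pics/w2m.png',im)
```

```text
t 2.65 tcp [0.4477 0.185  0.0592] jaw -0.526 zt [ 0.005 -0.    -1.   ] F [-0.1 -0.5  0.1] T [-0.    0.01 -0.  ] gap 0.5
(0, 0, 63) [280.78000711 283.46931914]
(-13, 28, 35) [257.56204775 213.02860515]
(13, 28, 35) [303.66376022 213.03417115]
(-11, 62, 24) [261.05402677 149.42572444]
```

View pics/w2m.png

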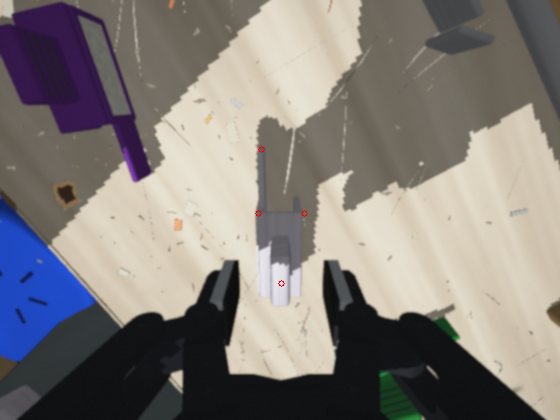

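The marked model corners fall on the holder, and the fin is centred between the fingers at about (281,283). Now I'll lower the last 2 cm and grip.

Request:
{"op": "send_rows", "data": {
  "commands": [
    {"delta_pos": [-0.1,-0.2,-1.4],"yaw": 0},
    {"delta_pos": [0,0,-0.6],"yaw": 0},
    {"delta_pos": [0,0,0],"yaw": 0}
  ]
}}

```text
t: 3.08
tcp_pos: [0.4483, 0.1834, 0.0401]
tool_rot: [0.867, 0.499, 0.005, 0.002]
force: [-0.0, 0.8, -0.3]
finger_gap: 0.497
```

Run:
```python
from h import *
st()
```

```text
t 3.08 tcp [0.4483 0.1834 0.0401] jaw -0.526 zt [ 0.01   0.001 -1.   ] F [-0.   0.8 -0.3] T [-0.01  0.03 -0.04] gap 0.497
```

Request:
{"op": "send_rows", "data": {
  "commands": [
    {"delta_pos": [-0.15,0,0],"yaw": 0},
    {"delta_pos": [0,0,0],"yaw": 0},
    {"delta_pos": [0,0,0],"yaw": 0},
    {"delta_pos": [0,0,0],"yaw": 0}
  ],
  "grip": 1.0,
  "force": 80
}}

```text
t: 3.58
tcp_pos: [0.4472, 0.1834, 0.0408]
tool_rot: [0.867, 0.499, 0.005, 0.002]
force: [-0.4, -0.1, -2.1]
finger_gap: 0.097
```

Request:
{"op": "send_rows", "data": {
  "commands": [
    {"delta_pos": [0,0,2],"yaw": 0},
    {"delta_pos": [0,0,4],"yaw": 0.1},
    {"delta_pos": [0,0,4],"yaw": 0.18},
    {"delta_pos": [0,0,3],"yaw": 0.18},
    {"delta_pos": [0,0,0],"yaw": 0.15},
    {"delta_pos": [0,0,0],"yaw": 0}
  ]
}}

```text
t: 4.32
tcp_pos: [0.4455, 0.1832, 0.1743]
tool_rot: [0.67, 0.742, 0.004, 0.002]
force: [-0.3, 0.2, -1.7]
finger_gap: 0.098
```

Run:
```python
from h import *
im,s=snap('wrist','w3')
```

```text
t 4.33 tcp [0.4455 0.1832 0.1743] jaw 0.102 zt [ 0.008  0.003 -1.   ] F [-0.3  0.2 -1.7] T [ 0.03 -0.01  0.04] gap 0.098
```

View pics/w3.png

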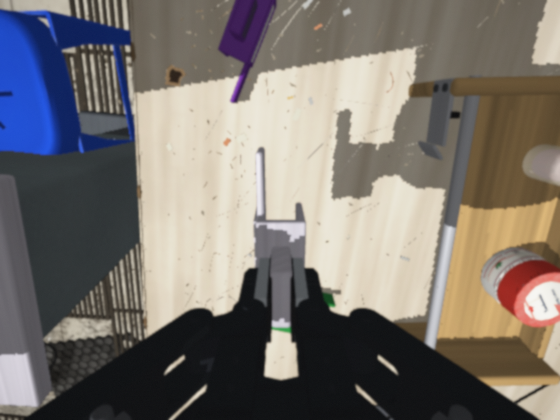

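Run:
```python
import cv2,numpy as np
a=cv2.imread('pics/w3.png')
A=cv2.resize(a[140:240,240:320],(400,500),interpolation=cv2.INTER_CUBIC)
B=cv2.resize(a[70:370,400:490],(180,600),interpolation=cv2.INTER_CUBIC)
o=np.zeros((600,800,3),np.uint8);o[:500,:400]=A;o[:600,420:600]=B
B=cv2.resize(a[75:165,405:485],(200,225),interpolation=cv2.INTER_CUBIC);o[:225,600:]=B
cv2.imwrite('pics/c3.png',o)
```

```text
(no output)
```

View pics/c3.png

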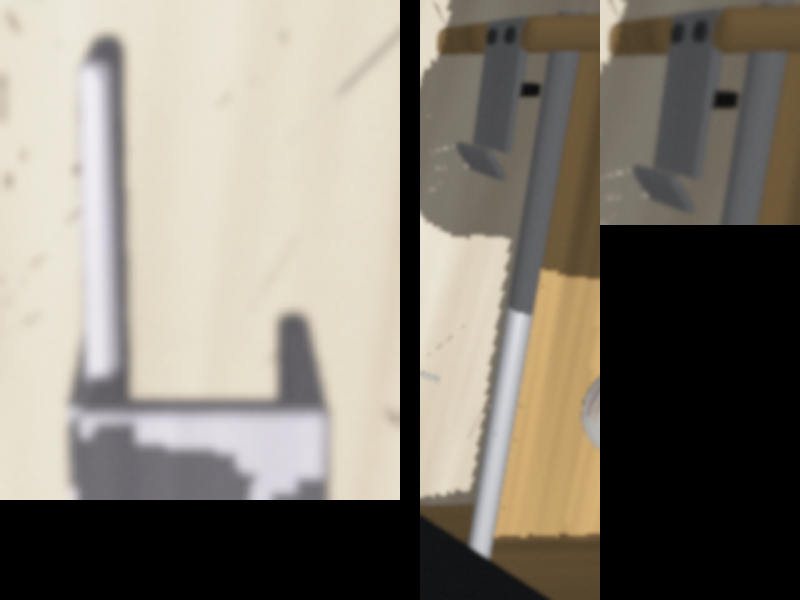

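Run:
```python
from h import *
from scipy.optimize import least_squares
s=np.load('pics/w3.npy',allow_pickle=True).item()
M=R.from_quat(s['tool_rot']).as_matrix();Z=s['tcp_pos'][2]-.0406
pts=[((70,408),(-13,28,35)),((327,410),(13,28,35)),((80,63),(-13,62,24)),((105,63),(-9,62,24))]
uv=np.array([(240+p[0]/5-.4,140+p[1]/5-.4) for p,_ in pts]);m=np.array([q for _,q in pts])/1e3
def P(v,m):
    c,sn=np.cos(v[2]),np.sin(v[2]);return np.array([v[0]+c*m[0]-sn*m[1],v[1]+sn*m[0]+c*m[1],m[2]+Z+v[3]])
f=lambda v:np.append(np.ravel([proj('wrist',P(v,q),s) for q in m]-uv),v[3]*300)
r=least_squares(f,[.4455,.1832,.1,0]);print(r.x,r.fun.round(1), 'off',r.x[:2]-s['tcp_pos'][:2])
g=lambda u,v:atz('wrist',(400+(u-420)/2-.25,70+v/2-.25),.075,s)
X=[g(*p) for p in[(567,52),(519,310),(483,540)]]
for x in X:print(x)
d=X[0]-X[2];print('yaw',np.arctan2(-d[0],d[1]))
th=.117;e=np.array([-np.sin(th),np.cos(th),0])
print('mid from left end',X[0]-.13*e)
```

```text
[ 0.4448629   0.1818531   0.09639708 -0.00248031] [ 0.5  0.5 -0.4  0.2 -1.5 -0.3  1.4 -0.3 -0.7] off [-0.00063677 -0.00132687]
[0.57702873 0.28624316 0.075     ]
[0.58771087 0.1855168  0.075     ]
[0.60350073 0.06769355 0.075     ]
yaw 0.12053862356685872
mid from left end [0.59220405 0.15713193 0.075     ]
```

Request:
{"op": "send_rows", "data": {
  "commands": [
    {"delta_pos": [3,-1,0],"yaw": 0.02},
    {"delta_pos": [4,-1.5,0],"yaw": 0},
    {"delta_pos": [4,-1,0],"yaw": 0},
    {"delta_pos": [3,-0.8,0],"yaw": 0},
    {"delta_pos": [1,-0.5,0],"yaw": 0},
    {"delta_pos": [0,0,0],"yaw": 0}
  ]
}}

```text
t: 5.12
tcp_pos: [0.5944, 0.1336, 0.169]
tool_rot: [0.667, 0.745, -0.001, -0.003]
force: [0.5, -0.5, -0.7]
finger_gap: 0.095
```

Run:
```python
from h import *
st()
```

```text
t 5.12 tcp [0.5944 0.1336 0.169 ] jaw 0.11 zt [-0.005  0.003 -1.   ] F [ 0.5 -0.5 -0.7] T [-0.03  0.02  0.04] gap 0.095
```

Request:
{"op": "send_rows", "data": {
  "commands": [
    {"delta_pos": [0.05,0.1,-2],"yaw": 0.012},
    {"delta_pos": [0,0,-1.7],"yaw": 0},
    {"delta_pos": [0,0,0],"yaw": 0}
  ]
}}

```text
t: 5.5
tcp_pos: [0.5901, 0.1358, 0.1302]
tool_rot: [0.663, 0.749, -0.003, -0.005]
force: [0.2, -0.3, -2.5]
finger_gap: 0.097
```

Run:
```python
from h import *
im,s=snap('wrist','w4')
b=manip.snapshot('scene')
cv2.imwrite('pics/s4.png',b)
A=cv2.resize(im[60:310,200:380],(432,600),interpolation=cv2.INTER_CUBIC)
B=cv2.resize(b[120:240,230:370],(360,309),interpolation=cv2.INTER_CUBIC)
o=np.zeros((600,800,3),np.uint8);o[:,:432]=A;o[:309,440:]=B
cv2.imwrite('pics/c4.png',o)
```

```text
t 5.5 tcp [0.5901 0.1358 0.1302] jaw 0.122 zt [-0.011  0.003 -1.   ] F [ 0.2 -0.3 -2.5] T [-0.1  -0.04 -0.01] gap 0.097
```

View pics/c4.png

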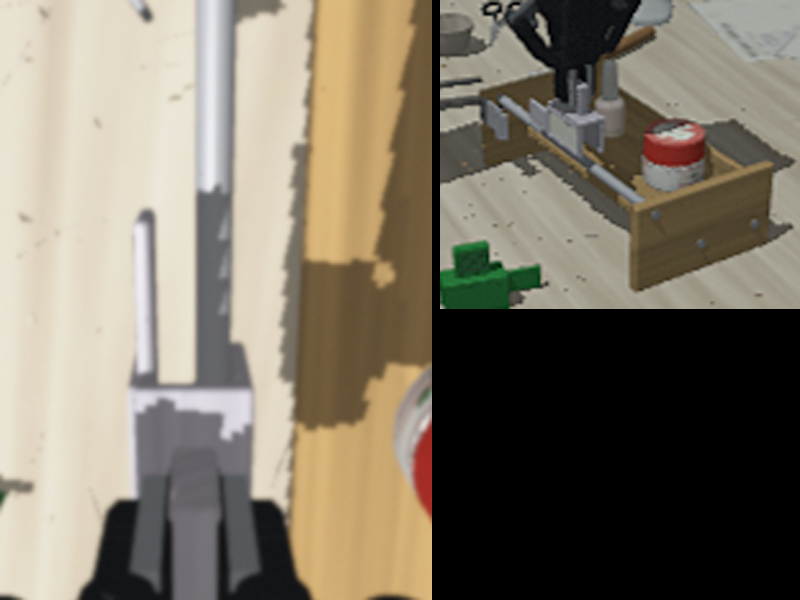

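Run:
```python
from h import *
s=np.load('pics/w4.npy',allow_pickle=True).item()
g=lambda u,v,z:atz('wrist',(200+u/2.4-.3,60+v/2.4-.3),z,s)
a=g(216,20,.075);b=g(213.5,370,.075)
ztop=s['tcp_pos'][2]-.0406+.035
c=g(131,386,ztop);d=g(252,386,ztop);print(a,b,c,d,np.linalg.norm(c-d))
th=np.arctan2(-(a-b)[0],(a-b)[1]);print('rail yaw',th,'holder yaw',np.arctan2((d-c)[1],(d-c)[0]))
n=np.array([np.cos(th),np.sin(th),0]);e=np.array([-n[1],n[0],0])
m=(c+d)/2;print('x off of holder from rail',(m-b)@n,'n',n)
org=np.array([.5915,.159,0]);print('holder y',(m-org)@e-.028,'tcp-holder',s['tcp_pos']-(m-.028*e))
```

```text
[0.58212648 0.23914077 0.075     ] [0.59314123 0.15034803 0.075     ] [0.57334066 0.16225686 0.12461446] [0.59861992 0.16545018 0.12461446] 0.025480147921386087
rail yaw 0.12341963321758026 holder yaw 0.12565614514289308
x off of holder from rail -0.005443858956914409 n [0.99239346 0.12310654 0.        ]
holder y -0.02250388507434378 tcp-holder [ 0.00063208 -0.00026391  0.0056    ]
```

Request:
{"op": "send_rows", "data": {
  "commands": [
    {"delta_pos": [0.5,0,0],"yaw": 0},
    {"delta_pos": [0.1,0,0],"yaw": 0},
    {"delta_pos": [0,0,-0.5],"yaw": 0},
    {"delta_pos": [0,0,0],"yaw": 0}
  ]
}}

```text
t: 6.1
tcp_pos: [0.5994, 0.136, 0.1285]
tool_rot: [0.663, 0.749, 0.0, -0.002]
force: [-0.9, -0.9, -0.6]
finger_gap: 0.098
```

Run:
```python
from h import *
st()
```

```text
t 6.1 tcp [0.5994 0.136  0.1285] jaw 0.122 zt [-0.003  0.003 -1.   ] F [-0.9 -0.9 -0.6] T [ 0.    0.02 -0.02] gap 0.098
```

Request:
{"op": "send_rows", "data": {
  "commands": [
    {"delta_pos": [-0.4,0,0],"yaw": 0},
    {"delta_pos": [0,0,0],"yaw": 0}
  ]
}}

```text
t: 6.35
tcp_pos: [0.5948, 0.136, 0.1283]
tool_rot: [0.663, 0.749, -0.0, -0.002]
force: [0.3, -0.9, -0.5]
finger_gap: 0.102
```

Request:
{"op": "send_rows", "data": {
  "commands": [
    {"delta_pos": [0,0,-0.6],"yaw": 0},
    {"delta_pos": [0,0,0],"yaw": 0}
  ]
}}

```text
t: 6.6
tcp_pos: [0.5947, 0.136, 0.122]
tool_rot: [0.663, 0.749, -0.0, -0.002]
force: [0.5, 0.4, -0.7]
finger_gap: 0.098
```

Request:
{"op": "send_rows", "data": {
  "commands": [
    {"delta_pos": [0.08,0,-0.5],"yaw": 0},
    {"delta_pos": [0,0,-0.5],"yaw": 0},
    {"delta_pos": [0,0,0],"yaw": 0}
  ]
}}

```text
t: 6.98
tcp_pos: [0.5956, 0.1359, 0.111]
tool_rot: [0.663, 0.749, -0.0, -0.003]
force: [-0.0, 1.0, -1.2]
finger_gap: 0.096
```

Run:
```python
from h import *
st()
```

```text
t 6.97 tcp [0.5956 0.1359 0.111 ] jaw 0.122 zt [-0.004  0.003 -1.   ] F [-0.   1.  -1.2] T [-0.01  0.03 -0.  ] gap 0.096
```

No contact so far: the legs are astride the rail with 1 cm below the tops. I'll continue down to TCP z of about 0.091.

Request:
{"op": "send_rows", "data": {
  "commands": [
    {"delta_pos": [0,0,-0.6],"yaw": 0},
    {"delta_pos": [0,0,-0.6],"yaw": 0},
    {"delta_pos": [0,0,-0.4],"yaw": 0},
    {"delta_pos": [0,0,0],"yaw": 0}
  ]
}}

```text
t: 7.48
tcp_pos: [0.5956, 0.1359, 0.0936]
tool_rot: [0.663, 0.749, -0.0, -0.003]
force: [0.7, -0.8, -0.8]
finger_gap: 0.098
```

Run:
```python
from h import *
st()
```

```text
t 7.47 tcp [0.5956 0.1359 0.0936] jaw 0.122 zt [-0.004  0.003 -1.   ] F [ 0.7 -0.8 -0.8] T [0.   0.02 0.02] gap 0.098
```

Request:
{"op": "send_rows", "data": {
  "commands": [
    {"delta_pos": [0,0,-0.2],"yaw": 0},
    {"delta_pos": [0,0,-0.1],"yaw": 0},
    {"delta_pos": [0,0,0],"yaw": 0}
  ]
}}

```text
t: 7.85
tcp_pos: [0.5958, 0.1359, 0.0907]
tool_rot: [0.663, 0.749, -0.0, -0.002]
force: [-0.2, 0.2, -1.1]
finger_gap: 0.097
```

Request:
{"op": "send_rows", "data": {
  "commands": [
    {"delta_pos": [0,0,-0.1],"yaw": 0},
    {"delta_pos": [0,0,0],"yaw": 0}
  ]
}}

```text
t: 8.1
tcp_pos: [0.5961, 0.136, 0.0907]
tool_rot: [0.663, 0.749, 0.0, -0.002]
force: [0.4, -0.5, -0.8]
finger_gap: 0.098
```

Request:
{"op": "send_rows", "data": {
  "commands": [
    {"delta_pos": [0,0,-0.15],"yaw": 0},
    {"delta_pos": [0,0,-0.15],"yaw": 0}
  ]
}}

```text
t: 8.35
tcp_pos: [0.5963, 0.136, 0.0904]
tool_rot: [0.663, 0.749, 0.0, -0.002]
force: [-3.8, -0.1, 11.4]
finger_gap: 0.099
```

Run:
```python
from h import *
im,s=snap('wrist','w5')
A=cv2.resize(im[0:310,180:400],(426,600),interpolation=cv2.INTER_CUBIC)
b=manip.snapshot('scene')
B=cv2.resize(b[130:230,240:350],(374,340),interpolation=cv2.INTER_CUBIC)
o=np.zeros((600,800,3),np.uint8);o[:,:426]=A;o[:340,426:]=B
cv2.imwrite('pics/c5.png',o)
```

```text
t 8.35 tcp [0.5963 0.136  0.0904] jaw 0.122 zt [-0.002  0.003 -1.   ] F [-3.8 -0.1 11.4] T [-0.02  0.58  0.05] gap 0.099
```

View pics/c5.png

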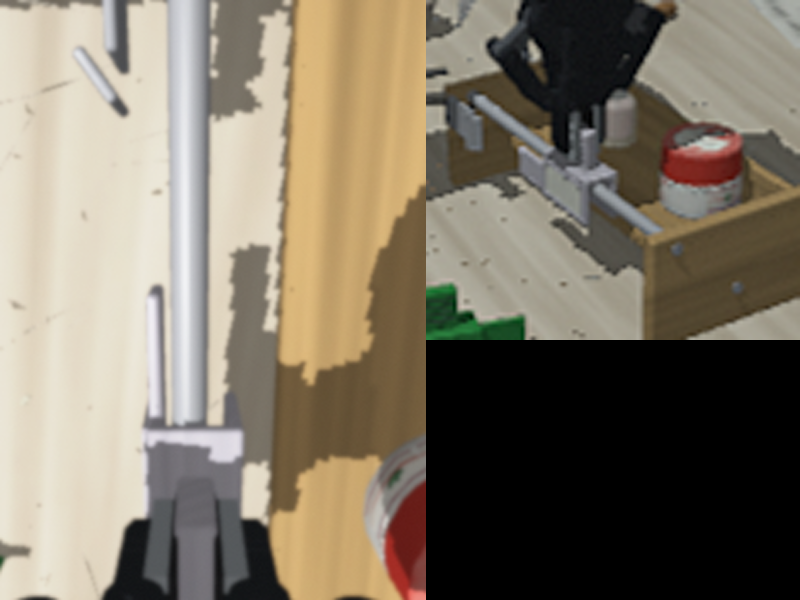

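Seated astride the rail: U centre at crop u≈194, rail at u≈189, so about 1 mm off. The tongue (crop 155,290) is well short of the lip mouth (crop 75–125,50–110) and the roof is in contact, Fz 11 N. Now I'll slide left, direction (-0.12, 0.99).

Request:
{"op": "send_rows", "data": {
  "commands": [
    {"delta_pos": [-0.05,0,0.02],"yaw": 0},
    {"delta_pos": [-0.06,0.5,0],"yaw": 0},
    {"delta_pos": [-0.12,1,0],"yaw": 0},
    {"delta_pos": [-0.12,1,0],"yaw": 0},
    {"delta_pos": [-0.06,0.5,0],"yaw": 0},
    {"delta_pos": [0,0,0],"yaw": 0}
  ]
}}

```text
t: 9.2
tcp_pos: [0.5926, 0.1682, 0.0906]
tool_rot: [0.662, 0.749, 0.001, -0.001]
force: [0.9, -1.1, 0.2]
finger_gap: 0.096
```

```bash
cat >> h.py <<'E'
def rk():
    s=st();p=s['tcp_pos'][:2]-np.array([.0006,-.0003])-np.array([.5915,.159])
    c,sn=np.cos(.12),np.sin(.12);print('holder in rack x %.4f y %.4f tongue %.4f'%(c*p[0]+sn*p[1],-sn*p[0]+c*p[1],-sn*p[0]+c*p[1]+.062))
E
python3 -c "
from h import *
rk()"
```

```text
t 9.2 tcp [0.5926 0.1682 0.0906] jaw 0.123 zt [-0.     0.002 -1.   ] F [ 0.9 -1.1  0.2] T [-0.13 -0.   -0.01] gap 0.096
holder in rack x 0.0016 y 0.0094 tongue 0.0714
```

Request:
{"op": "send_rows", "data": {
  "commands": [
    {"delta_pos": [-0.13,0.5,0],"yaw": 0},
    {"delta_pos": [-0.1,0.8,0],"yaw": 0},
    {"delta_pos": [-0.1,0.6,0],"yaw": 0},
    {"delta_pos": [0,0,0],"yaw": 0}
  ]
}}

```text
t: 9.7
tcp_pos: [0.5891, 0.1886, 0.0906]
tool_rot: [0.662, 0.749, 0.001, -0.001]
force: [-0.2, -0.7, 1.1]
finger_gap: 0.099
```

Run:
```python
from h import *
rk()
im,s=snap('wrist','w6')
A=cv2.resize(im[100:300,200:360],(480,600),interpolation=cv2.INTER_CUBIC)
cv2.imwrite('pics/c6.png',A)
```

```text
t 9.7 tcp [0.5891 0.1886 0.0906] jaw 0.123 zt [-0.     0.003 -1.   ] F [-0.2 -0.7  1.1] T [ 0.1  -0.    0.02] gap 0.099
holder in rack x 0.0006 y 0.0300 tongue 0.0920
t 9.7 tcp [0.5891 0.1886 0.0906] jaw 0.123 zt [-0.     0.003 -1.   ] F [-0.2 -0.7  1.1] T [ 0.1  -0.    0.02] gap 0.099
```

View pics/c6.png

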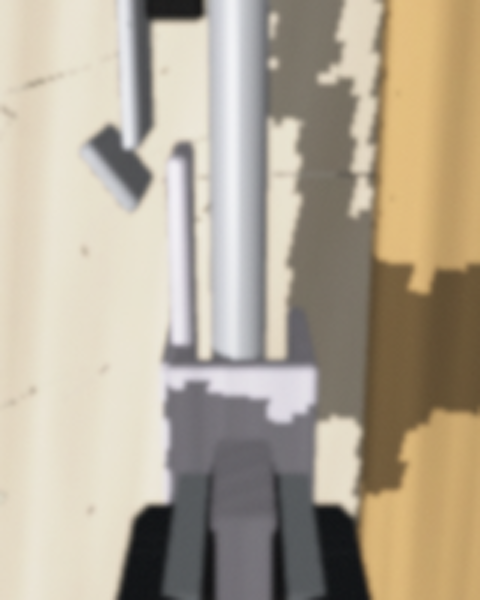

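The tongue tip (crop 180,150) is entering between the lip (150) and the rail (212), centred, and the black pad is ahead at (175,8). I'll go on.

Request:
{"op": "send_rows", "data": {
  "commands": [
    {"delta_pos": [-0.07,0.6,0],"yaw": 0},
    {"delta_pos": [-0.1,0.8,0],"yaw": 0},
    {"delta_pos": [-0.05,0.4,0],"yaw": 0},
    {"delta_pos": [0,0,0],"yaw": 0}
  ]
}}

```text
t: 10.25
tcp_pos: [0.5868, 0.2074, 0.0906]
tool_rot: [0.663, 0.749, 0.001, -0.001]
force: [0.4, -0.4, 0.6]
finger_gap: 0.095
```

```bash
python3 -c "
from h import *
rk()"
```

```text
t 10.25 tcp [0.5868 0.2074 0.0906] jaw 0.122 zt [-0.     0.002 -1.   ] F [ 0.4 -0.4  0.6] T [-0.11 -0.04 -0.01] gap 0.095
holder in rack x 0.0006 y 0.0489 tongue 0.1109
```

Now I'll push the spring home in small steps and watch Fy.

Request:
{"op": "send_rows", "data": {
  "commands": [
    {"delta_pos": [-0.05,0.4,0],"yaw": 0},
    {"delta_pos": [-0.05,0.4,0],"yaw": 0},
    {"delta_pos": [-0.03,0.2,0],"yaw": 0}
  ]
}}

```text
t: 10.62
tcp_pos: [0.5859, 0.2161, 0.0907]
tool_rot: [0.662, 0.749, -0.0, 0.0]
force: [1.6, -4.9, 1.6]
finger_gap: 0.099
```

```bash
python3 -c "
from h import *
rk()"
```

```text
t 10.62 tcp [0.5859 0.2161 0.0907] jaw 0.123 zt [ 0.    -0.001 -1.   ] F [ 1.6 -4.9  1.6] T [-0.72 -0.07  0.05] gap 0.099
holder in rack x 0.0007 y 0.0578 tongue 0.1198
```

Request:
{"op": "send_rows", "data": {
  "commands": [
    {"delta_pos": [-0.03,0.3,0],"yaw": 0},
    {"delta_pos": [-0.03,0.3,0],"yaw": 0}
  ]
}}

```text
t: 10.88
tcp_pos: [0.5854, 0.2206, 0.0909]
tool_rot: [0.662, 0.75, -0.001, 0.001]
force: [0.8, -7.9, 3.4]
finger_gap: 0.095
```

Request:
{"op": "send_rows", "data": {
  "commands": [
    {"delta_pos": [-0.02,0.25,0],"yaw": 0},
    {"delta_pos": [-0.02,0.25,0],"yaw": 0}
  ]
}}

```text
t: 11.12
tcp_pos: [0.5858, 0.221, 0.0915]
tool_rot: [0.66, 0.751, -0.005, 0.004]
force: [1.0, -10.0, 3.1]
finger_gap: 0.098
```

```bash
python3 -c "
from h import *
rk()"
```

```text
t 11.12 tcp [0.5858 0.221  0.0915] jaw 0.128 zt [ 0.    -0.013 -1.   ] F [  1.  -10.    3.1] T [-1.75 -0.1   0.12] gap 0.098
holder in rack x 0.0012 y 0.0627 tongue 0.1247
```

Request:
{"op": "send_rows", "data": {
  "commands": [
    {"delta_pos": [-0.02,0.2,-0.1],"yaw": 0}
  ]
}}

```text
t: 11.25
tcp_pos: [0.586, 0.221, 0.0911]
tool_rot: [0.66, 0.751, -0.006, 0.006]
force: [1.0, -8.6, 4.7]
finger_gap: 0.098
```

Run:
```python
from h import *
im,s=snap('wrist','w7')
A=cv2.resize(im[100:300,200:360],(440,550),interpolation=cv2.INTER_CUBIC)
b=manip.snapshot('scene')
B=cv2.resize(b[130:220,230:320],(360,360),interpolation=cv2.INTER_CUBIC)
o=np.zeros((550,800,3),np.uint8);o[:,:440]=A;o[:360,440:]=B
cv2.imwrite('pics/c7.png',o)
for i in range(3):manip.snapshot('top')
rk()
```

```text
t 11.25 tcp [0.586  0.221  0.0911] jaw 0.13 zt [ 0.    -0.016 -1.   ] F [ 1.  -8.6  4.7] T [-1.21  0.02  0.15] gap 0.098
t 11.5 tcp [0.586  0.221  0.0911] jaw 0.129 zt [ 0.001 -0.016 -1.   ] F [ 0.9 -9.1  4.5] T [-1.48 -0.03  0.16] gap 0.098
holder in rack x 0.0014 y 0.0626 tongue 0.1246
```

View pics/c7.png

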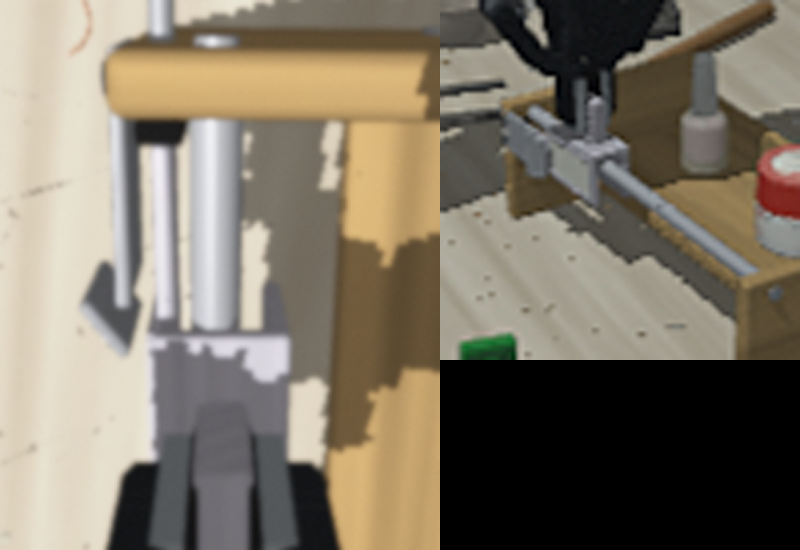

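The tongue is behind the lip with its end on the black pad (crop 165,135), pushed up to the cheek. The holder is upright, the push holds steady at about 9 N, and the pot and bottle look undisturbed. I'm handing in now.

```bash
python3 -c "
from h import *
print(manip.sign_off()); rk()"
```

```text
the job is handed in; nothing more can be done
None
the job is handed in; nothing more can be done
```

I gripped the aluminium holder by its fin and draped it over the open part of the rail, label towards the robot. I then slid it left behind the lip, pressed it home against the spring stop, and handed the job in at 11.5 s while still holding it there.

- **Pressed home:** the tongue tip was at rack y ≈ 0.1246 m by my estimate, where the stop is fully home at 0.124. More push did not move it further.
- **Push and grip:** the push held steady at about 9 N over the last 0.25 s. The fin was still gripped, with the gripper set to 80 N.
- **Fit on the rail:** the holder was about 1 mm off the rail's centre, the tool was tilted about 0.016 rad, and the tool was at its seated height to within 1 mm. The last picture showed the tongue between the lip and the rail.
- **Bystanders:** the pot and bottle looked untouched in the last picture. I did not look at the steel block again, but the arm never went near it.

No check failed. The spring travel can't be read directly, so I inferred it from the tool position, the force and the picture. `sign_off()` gives no verdict, and no reading was possible after the hand-in.

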